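# Build the soil-sieve stack on its stand

### The job

Build the sieve stack on the round grey stand, one piece at a time from the bottom up: the receiver pan (plain solid floor) first, then the fine, the medium and the coarse sieve, and the lid last, each set fully home and level in the mouth of the piece below. Leave the finished stack standing free, and leave the glass dish, the wooden slide box and the brush where they lie.

Things in the scene. Friction and masses are not known exactly. Their poses are not given: they have to be found in the camera images.
- stand_seat (a point): Fixed grey stand: a disc 100 mm across and 12 mm thick with a raised collar on it, 72 mm outside and 54 mm inside, whose top is 24 mm above the bench. This point is on the axis at the top of the collar (24 mm up). The pan's foot goes into the collar (12 mm deep) until the pan's shoulder rests on the collar's top.
- pan_mid (a point): Receiver pan: plain solid bright-steel floor, no mesh. Round steel, 30 mm high: wall 60 mm across, 3 mm thick, 22 mm high (open top, 54 mm mouth) over a foot 8 mm high, tapering 51 to 38 mm, that drops into the mouth below until the shoulder meets the rim. Starts upright. Grip the wall above the shoulder so fingertips clear the piece below. Point: on the axis, 15 mm above its bottom; z up.
- fine_mid (a point): Fine sieve: floor of dense thin wire mesh, 4 mm pitch (13 wires each way). Round steel, 30 mm high: wall 60 mm across, 3 mm thick, 22 mm high (open top, 54 mm mouth) over a foot 8 mm high, tapering 51 to 38 mm, that drops into the mouth below until the shoulder meets the rim. Starts upright. Grip the wall above the shoulder so fingertips clear the piece below. Point: on the axis, 15 mm above its bottom; z up.
- medium_mid (a point): Medium sieve: floor of wire mesh, 8.5 mm pitch (7 wires each way). Round steel, 36 mm high: wall 60 mm across, 3 mm thick, 28 mm high (open top, 54 mm mouth) over a foot 8 mm high, tapering 51 to 38 mm, that drops into the mouth below until the shoulder meets the rim. Starts upright. Grip the wall above the shoulder so fingertips clear the piece below. Point: on the axis, 18 mm above its bottom; z up.
- coarse_mid (a point): Coarse sieve: floor of a few thick wires, 17 mm pitch (3 wires each way); the tallest piece. Round steel, 42 mm high: wall 60 mm across, 3 mm thick, 34 mm high (open top, 54 mm mouth) over a foot 8 mm high, tapering 51 to 38 mm, that drops into the mouth below until the shoulder meets the rim. Starts upright. Grip the wall above the shoulder so fingertips clear the piece below. Point: on the axis, 21 mm above its bottom; z up.
- lid_knob (a point): Lid: a flat steel disc 60 mm across and 5 mm thick with an upright black knob on top, 20 mm across and 22 mm high. Below it the same tapered foot as on the sieves (8 mm high, 51 to 38 mm); the disc's underside is the shoulder. 35 mm high, starts knob up. Point: on the axis half-way up the knob, 24 mm above its bottom, 16 mm above the shoulder; z up.
- dish_mid (a point): Bystander: closed flat glass dish, 80 mm across, 15 mm high, loose on the bench. This point is its centre. Not to be moved.
- slidebox_mid (a point): Bystander: closed wooden slide box 80 x 36 x 30 mm (its x, y, z), loose on the bench. This point is its centre. Not to be moved.
- brush_grip (a point): Bystander: cleaning brush about 170 mm long, lying loose on the bench beyond the work. This point is on its handle. Not to be moved.
Not all that is in view belongs to the job. What is shaped like the part that bears coarse_mid but orange is not meant.

How it is judged (in metres and radians):
On the way, in this order (a step that is already met when the one before it is completed fails the run):
1. the receiver pan is seated in the stand (horizontal distance between pan_mid and stand_seat below 0.005 m and z of pan_mid in the frame of stand_seat between 0.004 and 0.01 m and angle between pan_mid's own z axis and vertical below 0.08 rad), for 0.2 s.
2. the fine sieve is seated on the pan (horizontal distance between fine_mid and pan_mid below 0.005 m and z of fine_mid in the frame of pan_mid between 0.019 and 0.025 m and angle between fine_mid's own z axis and vertical below 0.08 rad), for 0.2 s.
3. the medium sieve is seated on the fine sieve (horizontal distance between medium_mid and fine_mid below 0.005 m and z of medium_mid in the frame of fine_mid between 0.022 and 0.028 m and angle between medium_mid's own z axis and vertical below 0.08 rad), for 0.2 s.
4. the coarse sieve is seated on the medium sieve (horizontal distance between coarse_mid and medium_mid below 0.005 m and z of coarse_mid in the frame of medium_mid between 0.028 and 0.034 m and angle between coarse_mid's own z axis and vertical below 0.08 rad), for 0.2 s.
5. the lid is seated on the coarse sieve (horizontal distance between lid_knob and coarse_mid below 0.005 m and z of lid_knob in the frame of coarse_mid between 0.034 and 0.04 m and angle between lid_knob's own z axis and vertical below 0.08 rad), for 0.2 s.
At the end, for the whole second after the job is handed in: From the bottom up: stand, pan, fine, medium, coarse, lid; each within 5 mm sideways of the one below, its shoulder down on the rim below to within 3 mm, level to 0.08 rad, released and at rest. Built in that order from the bottom; no bystander shifted by more than 25 mm (all of step 1 and all of step 2 and all of step 3 and all of step 4 and all of step 5 and linear speed of each of pan, fine, medium, coarse, lid below 0.02 m/s); the robot touches nothing.
It fails at once if the glass dish is shifted by more than 25 mm (distance of dish_mid from where it was at the start of the episode above 0.025 m).
It fails at once if the slide box is shifted by more than 25 mm (distance of slidebox_mid from where it was at the start of the episode above 0.025 m).
It fails at once if the brush is shifted by more than 25 mm (distance of brush_grip from where it was at the start of the episode above 0.025 m).
It also fails if it takes over 136 s, if anything falls off the work surface, if the arm or the gripper's body presses on something with over 40 N, if the wrist force passes 120 N, or if a joint passes its speed limit or range.

### The arm

A 6-joint arm with a two-finger parallel gripper is mounted at the origin on the work surface. World frame = base frame: x ahead of the robot, y to its left, z up, the work surface at z = 0. Lengths are in mm, angles in rad, forces in N, time in s.
With the tool pointing down it reaches from about 275 to 750 mm from the base axis. Payload 10.2 kg.
Tool frame: the origin (TCP) lies at the very end of the fingers, on their centre line; the grasp point (between the pads) lies 19 mm behind it (ctrl.tcp_to_grasp is the distance from the TCP to the grasp point, in mm); z points along the fingers, x is the direction in which the jaws open and shut, and the axes are right-handed (so a half turn about z gives the same grasp; the last joint's range is limited). The gripper opens to 85 mm and grips with 20 to 120 N. Pads are 22 mm wide; open, the fingers measure 114 mm over their backs; the gripper's body (76 mm by 85 mm) begins 54 mm behind the grasp point. The pads swing forward as they close: fully open they stand 13 mm farther back than shut.
Start: joints at [-0.223, 0.313, 1.498, -0, 1.331, -0.223], TCP at [525.006, -0.013, 231.294] pointing down, gripper open.
Joint ranges: [-2.94, 2.94], [-0.97, 2.17], [0.19, 2.56], [-1.23, 4.37], [0.02, 3.11], [-2.88, 2.88]. Speed limits (rad/s): [2.39, 2.39, 3.01, 3.14, 3.14, 3.14].

### API

Orientations are given as a unit quaternion [w, x, y, z].
In Python, from rig import monitor, vision, order, ctrl gives the robot as it stands. The module is installed in compiled form; this text tells all that it offers.
- The arm moves only by the shell command python3 -m pendant 'ROWS' [FORCE]. ROWS is JSON, a list that holds one entry, the list of rows, each a list of 5 numbers: the closure, from -1 (fully open) to 1 (shut), then the shift along the world's x, y, z in m, then the turn about the world's z in degrees. In form: [[[fingers, dx, dy, dz, spin], ...]]. A call has 1 to 20 rows; each row is the pose to reach, as a shift and turn from the pose commanded when the call began; what a row does not reach only later rows make up. A row lasts 1/10 s, in which the tool goes at most 50 mm and 8.59 degrees, less where a joint would pass 70% of its speed; a pose out of reach is approached as far as the arm can. A call with a gripper value outside its range is refused whole. The fingers move at their own pace and stop on an object; FORCE is the grip in N (left out, the last holds). Time passes only in rows, so rows that repeat a pose let the fingers close. It gives the time, the measured TCP pose, the force and the opening at its end, in the units of the state.
- monitor.sense(): the state, without advancing time (a new reading comes with each control period).
- vision.capture(name): name is "scene" or "side" or "wrist"; returns (picture, depth): 480x640x3 uint8, red, green, blue; 480x640 float32, mm along the optical axis (not along the pixel's ray), 0 where there is no reading.
- vision.camera_info(name): a dict with "fov_y" (degrees; the focal length in pixels is half the picture's height over the tangent of half this angle, whatever the lens; pixels are square), "cx", "cy" (the principal point, pixels), "R" (3x3) and "t" (3): a world point X has camera coordinates R X + t; the wrist camera has in their place "hand_eye" (4x4, takes a point from camera to tool coordinates, whose origin is the TCP and whose axes are the tool frame's). Camera axes: x right, y down, z forward; pixel columns grow to the right and rows downward; lengths in mm; the calibration is good to about 2 mm. A picture is of the moment at which its call begins: read the wrist's pose just before it. camera_info takes no time and is no camera call.
- order.finish_job(): hands the job in, once; it reports no verdict.
The state is a dict: "time_s": time; "joints": joint angles; "dq": joint speeds; "tau": joint torques, N m; "eef_pos": TCP position; "ee_rot": TCP orientation; "force": force on the tool from outside, world axes, zero at the start; "wrist_torque": the same for the moment, N m; "grip_width": opening from 0.0 (shut) to 1.0 (fully open).
Only numpy, scipy, OpenCV 4.12 (cv2) and the standard library are available. Lean on these libraries where they do the work, as an engineer would, in place of code of your own. Each camera call takes 0.05 s, during which the arm holds its last target.

## Working session

There is one attempt and no reset: what is moved stays moved. The work goes in short steps, Python scripts to look and compute and a shell command to move; the robot and the scene stay as the last step left them, time stands still between calls to the robot, and variables do not carry over. Pictures are saved under pics/ and viewed, and the job is handed in when it is done.

```bash
mkdir -p pics; python3 - <<'E'
from rig import monitor, vision, order, ctrl
import cv2, numpy as np
print(monitor.sense(), ctrl.tcp_to_grasp)
for n in ["scene","side","wrist"]:
    print(n, vision.camera_info(n))
    p,d=vision.capture(n); cv2.imwrite(f"pics/{n}0.png",p[:,:,::-1]); np.save(f"pics/{n}0_d.npy",d); np.save(f"pics/{n}0_p.npy",p)
E
```

```text
{'time_s': 0.0, 'joints': array([-2.23395103e-01,  3.13421035e-01,  1.49845326e+00,  1.46539293e-05,
        1.33101745e+00, -2.23389561e-01]), 'dq': array([-5.25083767e-04,  4.26860420e-04,  1.70613031e-03, -7.49162347e-04,
        3.07514417e-04, -2.45746995e-05]), 'tau': array([-5.78409599e-04, -4.12261176e+01, -2.59742296e+01, -3.58453699e-04,
        4.11797926e-03, -1.23038126e-05]), 'eef_pos': array([5.24732531e+02, 5.48971484e-02, 2.30743814e+02]), 'ee_rot': array([-1.50839438e-04,  9.99999789e-01, -4.51568116e-06, -6.31830698e-04]), 'force': array([ 0.88360367,  0.46511897, -0.35951223]), 'wrist_torque': array([0.0133362 , 0.04733864, 0.03912785]), 'grip_width': 0.9954165843639935} 18.700000000000003
scene {'fov_y': 57.45546549422831, 'cx': 322.0164438970652, 'cy': 238.82689907144683, 'R': array([[ 0.4698539 ,  0.88267317,  0.01119744],
       [ 0.68699207, -0.35766691, -0.63254745],
       [-0.55432771,  0.30489744, -0.77444066]]), 't': array([-273.83256029, -330.61234552, 1144.18603105])}
side {'fov_y': 46.24904888854438, 'cx': 322.7182378641923, 'cy': 227.98756906733377, 'R': array([[ 0.95970231, -0.28083114,  0.01026433],
       [-0.2011918 , -0.71212917, -0.67260234],
       [ 0.19619721,  0.64343292, -0.73993293]]), 't': array([-538.3298717 ,  140.99523467,  981.77875911])}
wrist {'fov_y': 66.12991606841811, 'cx': 320.906565910724, 'cy': 240.82396365779292, 'hand_eye': array([[ 9.99999744e-01, -6.38079237e-04,  3.24403233e-04,
         8.80495926e-01],
       [ 5.17414501e-04,  9.57512846e-01,  2.88390155e-01,
        -7.29774702e+01],
       [-4.94636033e-04, -2.88389913e-01,  9.57512931e-01,
        -1.43626725e+02],
       [ 0.00000000e+00,  0.00000000e+00,  0.00000000e+00,
         1.00000000e+00]])}
```

View pics/scene0.png

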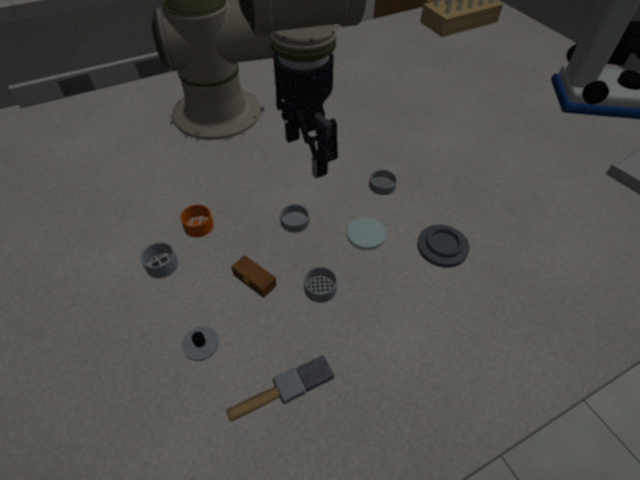

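View pics/side0.png

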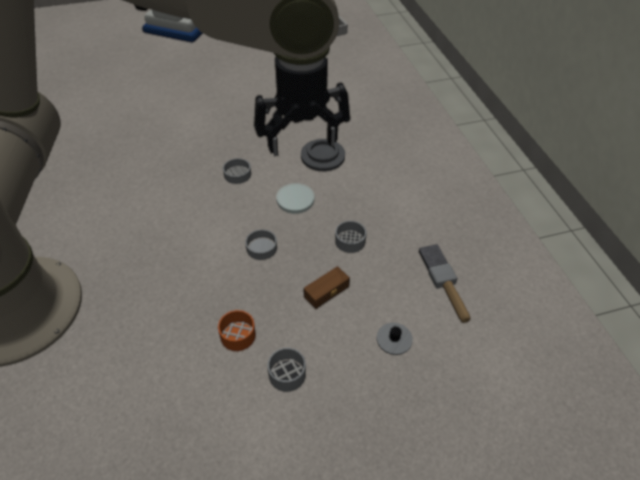

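View pics/wrist0.png

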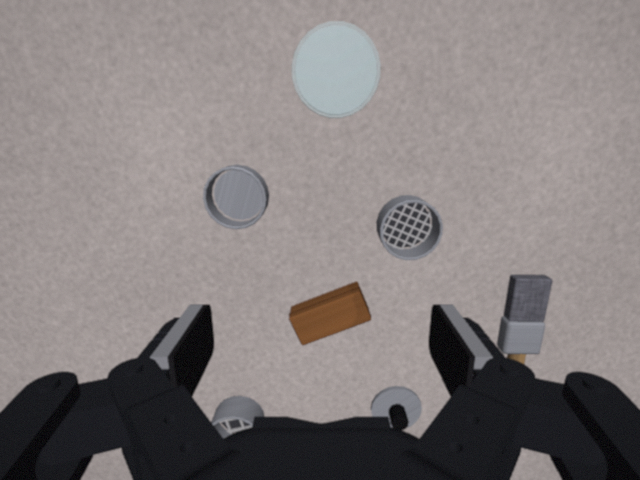

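The scene view shows two small pieces at (294,218) and (382,182), the medium sieve at (320,284), the coarse at (158,260), the orange decoy at (197,221), the lid at (200,342) and the stand at (443,245). I need crops to tell the pan from the fine sieve.

```bash
cat > h.py <<'E'
import numpy as np, cv2
from rig import monitor, vision, ctrl
from scipy.spatial.transform import Rotation as Ro
def cam(n, st=None):
    c=vision.camera_info(n); f=240/np.tan(np.radians(c['fov_y']/2))
    if 'R' in c: R=np.array(c['R']);t=np.array(c['t']); Rw=R.T; o=-R.T@t
    else:
        H=np.array(c['hand_eye']); q=st['ee_rot']; Rt=Ro.from_quat([q[1],q[2],q[3],q[0]]).as_matrix()
        Rw=Rt@H[:3,:3]; o=Rt@H[:3,3]+st['eef_pos']
    return f,c['cx'],c['cy'],Rw,o
def ray(C,u,v,z):
    f,cx,cy,Rw,o=C; u=np.asarray(u,float);v=np.asarray(v,float)
    d=np.stack([(u-cx)/f,(v-cy)/f,np.ones_like(u)],-1)@Rw.T
    s=(z-o[2])/d[...,2]; return o+d*s[...,None]
def cloud(C,d):
    f,cx,cy,Rw,o=C; v,u=np.mgrid[:480,:640]
    P=np.stack([(u-cx)/f*d,(v-cy)/f*d,d],-1)@Rw.T+o
    P[d<=0]=np.nan; return P
def proj(C,X):
    f,cx,cy,Rw,o=C; p=(np.asarray(X)-o)@Rw; return p[...,0]/p[...,2]*f+cx, p[...,1]/p[...,2]*f+cy
def circ(x,y):
    w=np.ones_like(x)
    for _ in range(10):
        A=np.c_[2*x,2*y,np.ones_like(x)]; s=np.linalg.lstsq(A*w[:,None],(x*x+y*y)*w,rcond=None)[0]
        r=np.sqrt(s[2]+s[0]**2+s[1]**2); e=abs(np.hypot(x-s[0],y-s[1])-r); w=1/(1+(e/1.5)**2)
    return s[0],s[1],r,np.median(e)
E
python3 - <<'E'
from h import *
st=dict(eef_pos=np.array([524.73,0.055,230.74]),ee_rot=[-1.5e-4,1,-4.5e-6,-6.3e-4])
crops=[]
for n,pts in dict(scene=[(294,218),(382,182)],side=[(261,244),(237,171)]).items():
    p=np.load(f"pics/{n}0_p.npy")
    for u,v in pts: crops.append(cv2.resize(p[v-25:v+25,u-30:u+30,::-1],(360,300),interpolation=cv2.INTER_CUBIC))
cv2.imwrite("pics/crops0.png",np.vstack([np.hstack(crops[:2]),np.hstack(crops[2:])]))
P={}
for n in ["scene","side","wrist"]:
    d=np.load(f"pics/{n}0_d.npy"); P[n]=cloud(cam(n,st),d)
    z=P[n][...,2]; m=(z>-20)&(z<20); print(n,np.nanmedian(z[m]),np.nanstd(z[m]), (d>0).mean())
for n,lst in dict(scene=dict(a=(294,218),b=(382,182),med=(320,284),coarse=(158,260),orange=(197,221),lid=(200,342),dish=(366,233),stand=(443,245),box=(254,276)),
  side=dict(a=(261,244),b=(237,171),med=(350,237),coarse=(287,370),orange=(237,330),lid=(395,338),dish=(295,198),stand=(323,154),box=(327,287)),
  wrist=dict(a=(237,197),med=(409,227),lid=(396,408),box=(330,314),dish=(336,69))).items():
    for k,(u,v) in lst.items():
        r=60 if n=='wrist' else 32
        Q=P[n][max(0,v-r):v+r,max(0,u-r):u+r].reshape(-1,3); Q=Q[(Q[:,2]>8)&(Q[:,2]<60)]
        if len(Q)<5: print(n,k,len(Q)); continue
        print(n,k,len(Q),'zmax',np.percentile(Q[:,2],[50,90]).round(1),'bbox',Q[:,:2].min(0).round(),Q[:,:2].max(0).round(), (0.5*(np.percentile(Q,2,0)+np.percentile(Q,98,0)))[:2].round(1))
E
```

```text
scene 0.26420024270476006 3.302123815185924 0.9960546875
side 1.3484620831138727 3.027815704696823 0.9960384114583334
wrist 0.9368449435102946 3.506288669206948 0.9960319010416666
scene a 590 zmax [18.7 30.2] bbox [413. -18.] [475.  41.] [443.4  10.9]
scene b 562 zmax [18.2 29.6] bbox [406. 198.] [467. 258.] [436.9 227.7]
scene med 905 zmax [19.6 35.6] bbox [579. -48.] [641.  12.] [610.9 -18.8]
scene coarse 1033 zmax [25.5 41.6] bbox [ 365. -286.] [ 458. -187.] [ 418.1 -238.2]
scene orange 936 zmax [26.7 41.6] bbox [ 334. -244.] [ 436. -136.] [ 376.6 -188.5]
scene lid 1003 zmax [13.3 33. ] bbox [ 583. -273.] [ 643. -214.] [ 614.1 -243.4]
scene dish 1023 zmax [15.1 16.6] bbox [498.  84.] [578. 163.] [538.7 123.1]
scene stand 1625 zmax [12.8 23.9] bbox [581. 193.] [682. 294.] [632.5 243.4]
scene box 981 zmax [29.6 31.5] bbox [ 491. -146.] [577. -84.] [ 536.7 -115.6]
side a 744 zmax [18.1 31.2] bbox [413. -21.] [522.  88.] [441.9  10.9]
side b 592 zmax [19.7 30.9] bbox [406. 195.] [465. 260.] [435.6 228.2]
side med 844 zmax [22.7 36.5] bbox [552. -92.] [639.  14.] [600.4 -37.8]
side coarse 1326 zmax [22.2 42.6] bbox [ 396. -288.] [ 455. -227.] [ 425.4 -258. ]
side orange 1208 zmax [23.9 42.3] bbox [ 334. -245.] [ 401. -135.] [ 364.  -166.7]
side lid 924 zmax [14.6 33.7] bbox [ 583. -274.] [ 643. -214.] [ 612.4 -244. ]
side dish 972 zmax [16.1 18.3] bbox [453.  35.] [626. 212.] [555.5 142.8]
side stand 1098 zmax [14.7 25.5] bbox [537. 147.] [681. 294.] [613.8 217.9]
side box 1069 zmax [30.3 32.6] bbox [ 490. -148.] [577. -83.] [ 532.4 -118.2]
wrist a 2913 zmax [ 9.8 30.7] bbox [414. -18.] [473.  42.] [444.2  12.4]
wrist med 3230 zmax [11.9 36.7] bbox [555. -87.] [640.  12.] [609.4 -17.1]
wrist lid 1594 zmax [14.1 35. ] bbox [ 584. -270.] [ 644. -213.] [ 613.6 -237.7]
wrist box 3001 zmax [30.6 31.6] bbox [ 490. -145.] [578. -83.] [ 533.6 -112.2]
wrist dish 6773 zmax [15.9 16.9] bbox [499.  84.] [578. 163.] [538.2 123.9]
```

View pics/crops0.png

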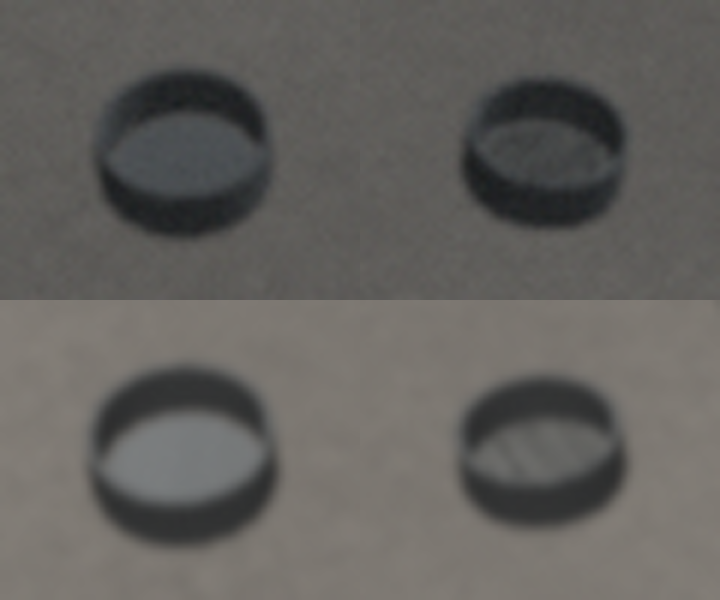

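The left crop has a plain bright floor, so it is the pan (about x 443, y 11). The right crop has a mesh floor, so it is the fine sieve. Next I fit circles to the rims.

```bash
python3 - <<'E'
from h import *
st=dict(eef_pos=np.array([524.73,0.055,230.74]),ee_rot=[-1.5e-4,1,-4.5e-6,-6.3e-4])
C0=dict(pan=(443.5,11.5,30,30),fine=(436.5,228,30,30),med=(610,-18,36,30),coarse=(425.5,-257.5,42,30),lid=(613.5,-243.7,13,30),knob=(613.5,-243.7,35,10),stand=(631.7,243.5,24,36),base=(631.7,243.5,12,50))
for n in ["scene","side","wrist"]:
    d=np.load(f"pics/{n}0_d.npy"); P=cloud(cam(n,st),d).reshape(-1,3)
    for k,(x,y,h,R) in C0.items():
        r=np.hypot(P[:,0]-x,P[:,1]-y); s=P[(r<R+6)&(abs(P[:,2]-h)<5)]
        if len(s)<20: continue
        # outer edge: max radius per angular sector, via convex hull
        hull=cv2.convexHull(s[:,:2].astype(np.float32))[:,0]
        c,rr=cv2.minEnclosingCircle(hull); a=np.unwrap
        f=circ(hull[:,0],hull[:,1])
        print(n,k,len(s),np.round(c,1),round(rr,1),'fit',np.round(f,1), 'bboxmid',((hull.max(0)+hull.min(0))/2).round(1), np.median(s[:,2]).round(1))
E
```

```text
scene pan 181 [442.9  11.6] 30.6 fit [4.432e+02 1.150e+01 2.990e+01 3.000e-01] bboxmid [443.1  11.1] 29.4
scene fine 161 [436.1 228.9] 31.3 fit [436.7 228.1  29.9   0.5] bboxmid [436.8 228.1] 28.8
scene med 235 [609.5 -18.2] 31.2 fit [ 6.101e+02 -1.780e+01  3.010e+01  3.000e-01] bboxmid [609.6 -17.8] 35.1
scene coarse 232 [ 426.4 -257.4] 31.1 fit [ 4.269e+02 -2.569e+02  2.980e+01  3.000e-01] bboxmid [ 426.4 -256.9] 41.1
scene lid 835 [ 613.3 -243.2] 30.4 fit [ 6.134e+02 -2.434e+02  2.990e+01  2.000e-01] bboxmid [ 613.3 -243.2] 13.0
scene knob 120 [ 614.  -242.9] 10.0 fit [ 6.140e+02 -2.431e+02  9.400e+00  2.000e-01] bboxmid [ 613.9 -243.3] 34.8
scene stand 440 [631.8 244.3] 36.8 fit [6.318e+02 2.440e+02 3.570e+01 3.000e-01] bboxmid [631.6 243.8] 23.5
scene base 1164 [631.9 244.6] 51.7 fit [6.317e+02 2.442e+02 4.990e+01 3.000e-01] bboxmid [631.5 243.3] 12.0
side pan 229 [441.6  11.7] 32.1 fit [4.421e+02 1.120e+01 2.990e+01 3.000e-01] bboxmid [442.4  11.6] 29.9
side fine 184 [435.2 228. ] 32.1 fit [435.9 227.3  30.5   0.5] bboxmid [435.7 228.1] 29.8
side med 225 [609.1 -17.7] 32.0 fit 
[... 459 characters left out ...]
4 244.3  36.4   0.7] bboxmid [632.6 244. ] 24.6
side base 716 [630.6 243.5] 52.4 fit [631.4 242.7  50.6   0.7] bboxmid [631.6 243.4] 13.3
wrist pan 760 [443.5  11.7] 29.9 fit [4.435e+02 1.180e+01 2.960e+01 1.000e-01] bboxmid [443.7  11.7] 30.4
wrist med 775 [610.5 -18. ] 30.1 fit [ 6.105e+02 -1.790e+01  2.970e+01  1.000e-01] bboxmid [610.3 -17.9] 36.4
wrist coarse 248 [ 425.5 -239. ] 23.4 fit [ 4.268e+02 -2.551e+02  2.870e+01  2.000e-01] bboxmid [ 425.5 -233.5] 41.5
wrist lid 1227 [ 613.5 -243.3] 30.6 fit [ 6.138e+02 -2.430e+02  3.000e+01  3.000e-01] bboxmid [ 613.7 -241.5] 13.8
wrist knob 237 [ 613.6 -242.6] 10.0 fit [ 6.135e+02 -2.426e+02  9.600e+00  2.000e-01] bboxmid [ 613.6 -242.2] 35.4
```

```bash
python3 -m pendant '[[[-1,-0.03,0.0045,-0.04,0],[-1,-0.06,0.009,-0.08,0],[-1,-0.082,0.0115,-0.12,0],[-1,-0.082,0.0115,-0.16,0],[-1,-0.082,0.0115,-0.19,0],[-1,-0.082,0.0115,-0.21,0],[-1,-0.082,0.0115,-0.223,0],[-1,-0.082,0.0115,-0.223,0],[-1,-0.082,0.0115,-0.223,0]]]' 40
python3 - <<'E'
from h import *
for n in ["wrist","side"]:
    p,d=vision.capture(n); cv2.imwrite(f"pics/{n}1.png",p[:,:,::-1])
E
```

```text
time_s: 1.05
eef_pos: [443.1, 11.5, 8.6]
ee_rot: [0.0, 1.0, 0.0, -0.0]
force: [0.6, 0.3, 0.2]
grip_width: 0.997
```

View pics/wrist1.png

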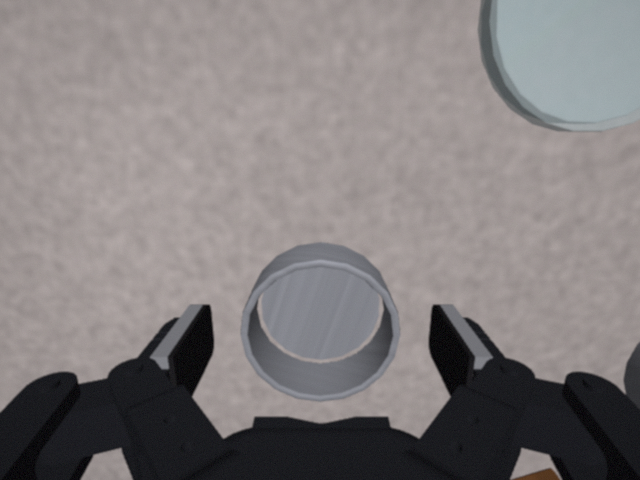

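```bash
python3 - <<'E'
from h import *
d=np.load("pics/side0_d.npy");P=cloud(cam("side"),d)
for k,(u0,u1,v0,v1) in dict(brush=(415,475,240,325)).items():
    Q=P[v0:v1,u0:u1].reshape(-1,3);Q=Q[(Q[:,2]>6)&(Q[:,2]<40)]; print(k,Q.min(0),Q.max(0))
Q=P[305:355,215:260].reshape(-1,3);Q=Q[abs(Q[:,2]-42)<5];h=cv2.convexHull(Q[:,:2].astype(np.float32))[:,0];print(circ(h[:,0],h[:,1]))
E
```

```text
brush [ 723.35746492 -245.78342742    6.0880956 ] [766.51474095 -72.87148754  25.94991833]
(np.float32(363.6795), np.float32(-166.14236), np.float32(30.257553), np.float32(0.20081806))
```

The pan sits centred between the open fingers at about (320,330) in the wrist image. Closing and lifting slightly.

```bash
python3 -m pendant '[[[1,0,0,0,0],[1,0,0,0,0],[1,0,0,0,0],[1,0,0,0,0],[1,0,0,0,0],[1,0,0,0,0],[1,0,0,0,0],[1,0,0,0.01,0],[1,0,0,0.03,0],[1,0,0,0.06,0],[1,0,0,0.09,0],[1,0,0,0.09,0],[1,0,0,0.09,0]]]' 40
python3 - <<'E'
from h import *
for n in ["wrist","side"]:
    p,d=vision.capture(n); cv2.imwrite(f"pics/{n}2.png",p[:,:,::-1])
E
```

```text
time_s: 2.45
eef_pos: [442.9, 11.5, 98.6]
ee_rot: [0.0, 1.0, -0.0, 0.0]
force: [-0.6, -0.6, -1.8]
grip_width: 0.668
```

View pics/wrist2.png

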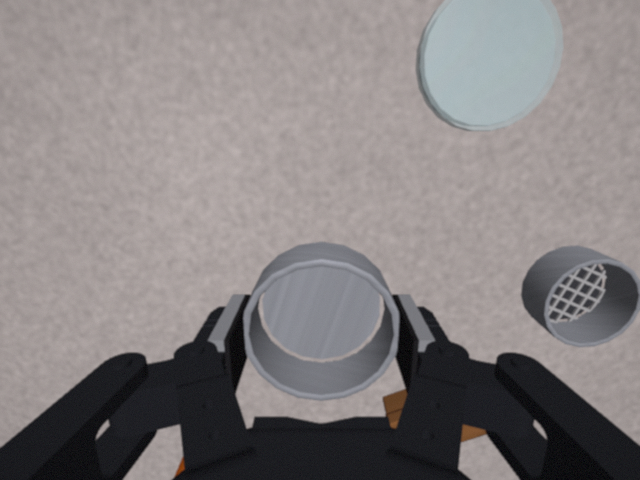

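View pics/side2.png

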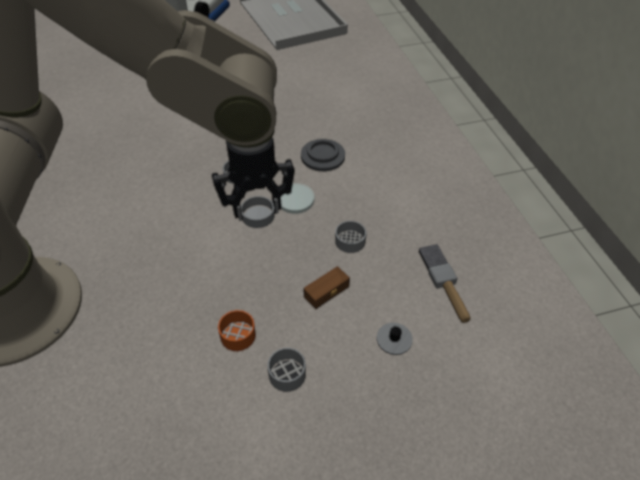

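The pan is gripped level, with its rim at about (320,330) in the wrist image. Carrying it to the stand.

```bash
python3 -m pendant '[[[1,0.01,0.0123,0,0],[1,0.03,0.037,0,0],[1,0.055,0.0677,0,0],[1,0.08,0.0984,0,0],[1,0.105,0.1292,0,0],[1,0.13,0.16,0,0],[1,0.155,0.1907,0,0],[1,0.175,0.2153,0,0],[1,0.1888,0.2323,0,0],[1,0.1888,0.2323,0,0],[1,0.1888,0.2323,-0.02,0],[1,0.1888,0.2323,-0.04,0],[1,0.1888,0.2323,-0.052,0],[1,0.1888,0.2323,-0.052,0]]]'
python3 - <<'E'
from h import *
for n in ["wrist","side"]:
    s=monitor.sense();p,d=vision.capture(n); cv2.imwrite(f"pics/{n}3.png",p[:,:,::-1])
    P=cloud(cam(n,s),d).reshape(-1,3)
    r=np.hypot(P[:,0]-632,P[:,1]-244); 
    for h,lo,R in((12,38,50),(68,0,30),(24,31,36)):
        q=P[(abs(P[:,2]-h)<4)&(r<R+6)&(r>lo)]
        if len(q)>20:
            hh=cv2.convexHull(q[:,:2].astype(np.float32))[:,0];print(n,h,len(q),np.round(circ(hh[:,0],hh[:,1]),1))
E
```

```text
time_s: 3.95
eef_pos: [630.4, 243.0, 43.8]
ee_rot: [0.0, 1.0, -0.0, -0.002]
force: [-0.1, -0.2, -2.1]
grip_width: 0.673
wrist 12 8012 [6.328e+02 2.442e+02 4.960e+01 1.000e-01]
wrist 68 4439 [6.312e+02 2.431e+02 3.000e+01 1.000e-01]
wrist 24 2647 [6.328e+02 2.442e+02 3.570e+01 1.000e-01]
side 12 373 [630.6 243.3  50.4   0.7]
side 68 143 [6.338e+02 2.417e+02 3.230e+01 4.000e-01]
side 24 137 [6.304e+02 2.425e+02 3.610e+01 3.000e-01]
```

View pics/wrist3.png

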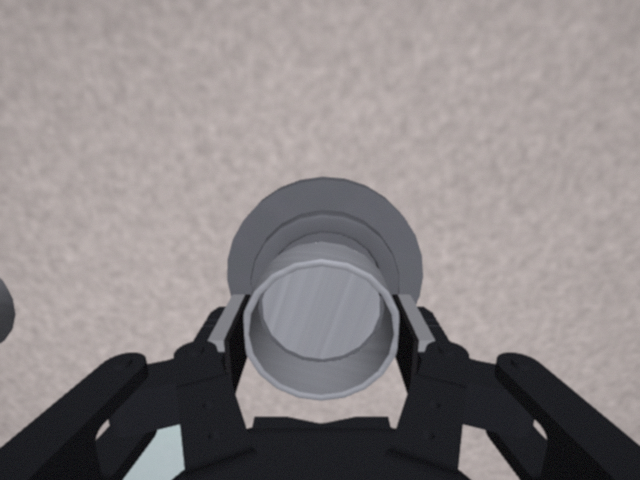

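View pics/side3.png

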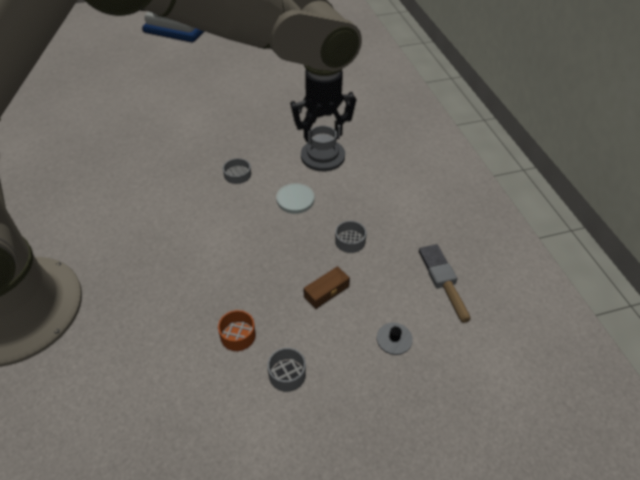

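```bash
python3 -m pendant '[[[1,0,0,0,0],[1,0,0,0,0],[1,0,0,0,0]]]'
```

```text
time_s: 4.35
eef_pos: [632.0, 243.8, 46.9]
ee_rot: [-0.0, 1.0, 0.0, 0.0]
force: [-0.8, -1.3, -2.0]
grip_width: 0.674
```

```bash
python3 -m pendant '[[[1,0,0,-0.008,0],[1,0,0,-0.014,0],[1,0,0,-0.018,0],[1,0,0,-0.02,0],[1,0,0,-0.0215,0],[1,0,0,-0.0225,0],[1,0,0,-0.0225,0],[1,0,0,-0.0225,0]]]'
```

```text
time_s: 5.15
eef_pos: [631.7, 243.8, 25.0]
ee_rot: [0.0, 1.0, 0.0, -0.0]
force: [-5.9, -2.3, 6.5]
grip_width: 0.673
```

```bash
python3 -m pendant '[[[-1,0,0,0,0],[-1,0,0,0,0],[-1,0,0,0,0],[-1,0,0,0,0],[-1,0,0,0,0],[-1,0,0,0.03,0],[-1,0,0,0.06,0],[-1,0,0,0.09,0],[-1,0,0,0.09,0],[-1,0,0,0.09,0]]]'
cat >> h.py <<'E'
def rims(items,name,tag,views=("wrist",)):
    for n in views:
        s=monitor.sense();p,d=vision.capture(n); cv2.imwrite(f"pics/{n}{tag}.png",p[:,:,::-1])
        P=cloud(cam(n,s),d).reshape(-1,3)
        for k,(x,y,h,lo,R) in items.items():
            r=np.hypot(P[:,0]-x,P[:,1]-y); q=P[(abs(P[:,2]-h)<4)&(r<R+6)&(r>=lo)]
            if len(q)<20: print(n,k,len(q)); continue
            hh=cv2.convexHull(q[:,:2].astype(np.float32))[:,0]; A=np.c_[q[:,:2],np.ones(len(q))]
            pl=np.linalg.lstsq(A,q[:,2],rcond=None)[0]
            print(n,k,len(q),np.round(circ(hh[:,0],hh[:,1]),1),'z',np.median(q[:,2]).round(1),'slope',pl[:2].round(3))
E
python3 - <<'E'
from h import *
rims(dict(pan=(632,244,46,0,30),base=(632,244,12,38,50)),0,4,("wrist","side"))
E
```

```text
time_s: 6.15
eef_pos: [631.9, 243.8, 114.0]
ee_rot: [-0.0, 1.0, 0.0, 0.0]
force: [0.5, 0.0, -0.3]
grip_width: 0.997
wrist pan 1758 [6.325e+02 2.439e+02 2.980e+01 1.000e-01] z 46.5 slope [0.001 0.008]
wrist base 5703 [6.328e+02 2.439e+02 4.980e+01 1.000e-01] z 12.9 slope [ 0.    -0.001]
side pan 157 [631.  243.6  30.2   0.9] z 45.8 slope [ 0.007 -0.009]
side base 369 [6.306e+02 2.433e+02 5.000e+01 5.000e-01] z 13.2 slope [0.001 0.009]
```

View pics/wrist4.png

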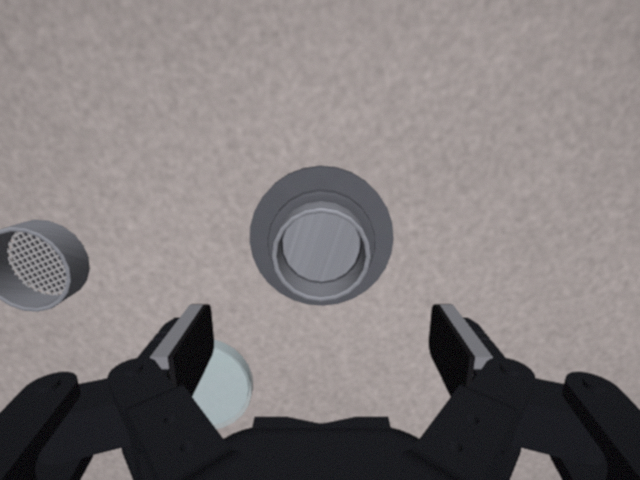

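The pan is seated level at (320,255): rim at z 46.5, within 0.3 mm of the stand. The other piece, at (40,265), shows a dense mesh, so it is the fine sieve. Going to it.

```bash
python3 -m pendant '[[[-1,-0.02,-0.002,0,0],[-1,-0.05,-0.004,0,0],[-1,-0.09,-0.007,0,0],[-1,-0.13,-0.01,0,0],[-1,-0.165,-0.013,0,0],[-1,-0.188,-0.0158,0,0],[-1,-0.1954,-0.0158,0,0],[-1,-0.1954,-0.0158,-0.03,0],[-1,-0.1954,-0.0158,-0.065,0],[-1,-0.1954,-0.0158,-0.09,0],[-1,-0.1954,-0.0158,-0.1055,0],[-1,-0.1954,-0.0158,-0.1055,0],[-1,-0.1954,-0.0158,-0.1055,0],[-1,-0.1954,-0.0158,-0.1055,0]]]'
python3 - <<'E'
from h import *
rims(dict(fine=(436.4,228,30,0,30)),0,5)
E
```

```text
time_s: 7.65
eef_pos: [437.2, 228.1, 9.1]
ee_rot: [-0.0, 1.0, -0.0, 0.001]
force: [-0.0, -1.6, 0.2]
grip_width: 1.001
wrist fine 5029 [4.372e+02 2.282e+02 2.990e+01 2.000e-01] z 30.5 slope [0.001 0.011]
```

View pics/wrist5.png

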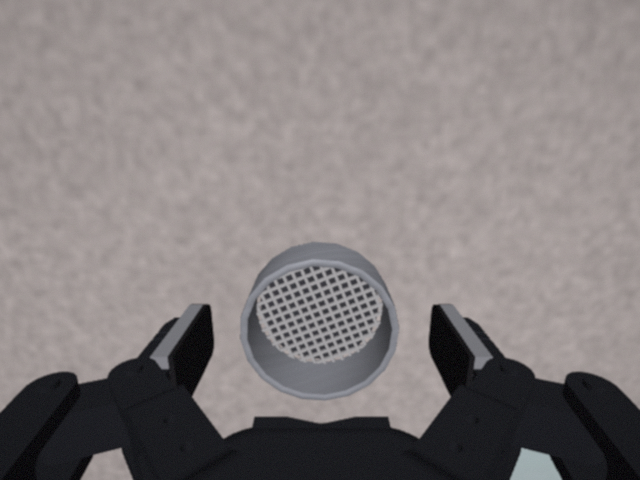

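The fine sieve (13-wire mesh) is centred at (320,325).

```bash
python3 -m pendant '[[[1,0,0,0,0],[1,0,0,0,0],[1,0,0,0,0],[1,0,0,0,0],[1,0,0,0,0],[1,0,0,0,0],[1,0,0,0.01,0],[1,0,0,0.035,0],[1,0,0,0.07,0],[1,0.01,0,0.09,0],[1,0.03,0.003,0.09,0],[1,0.06,0.006,0.09,0],[1,0.095,0.009,0.09,0],[1,0.13,0.012,0.09,0],[1,0.165,0.014,0.09,0],[1,0.187,0.0158,0.085,0],[1,0.1956,0.0158,0.075,0],[1,0.1956,0.0158,0.065,0],[1,0.1956,0.0158,0.06,0],[1,0.1956,0.0158,0.06,0]]]'
python3 -m pendant '[[[1,0,0,0,0],[1,0,0,0,0],[1,0,0,0,0]]]'
python3 - <<'E'
from h import *
rims(dict(base=(632,244,12,38,50),fine=(632,244,90,0,30),pan=(632,244,46,0,30)),0,6)
E
```

```text
time_s: 9.7
eef_pos: [630.6, 243.8, 67.3]
ee_rot: [0.0, 1.0, 0.0, -0.001]
force: [0.8, 0.0, -1.1]
grip_width: 0.675
time_s: 10.0
eef_pos: [632.0, 243.9, 68.9]
ee_rot: [-0.0, 1.0, 0.0, 0.0]
force: [0.5, -0.3, -0.9]
grip_width: 0.678
wrist base 6372 [6.328e+02 2.442e+02 4.970e+01 1.000e-01] z 13.0 slope [ 0.001 -0.002]
wrist fine 5388 [6.327e+02 2.440e+02 3.010e+01 2.000e-01] z 90.1 slope [-0.     0.011]
wrist pan 1034 [6.326e+02 2.445e+02 2.950e+01 1.000e-01] z 46.6 slope [-0.001 -0.042]
```

View pics/wrist6.png

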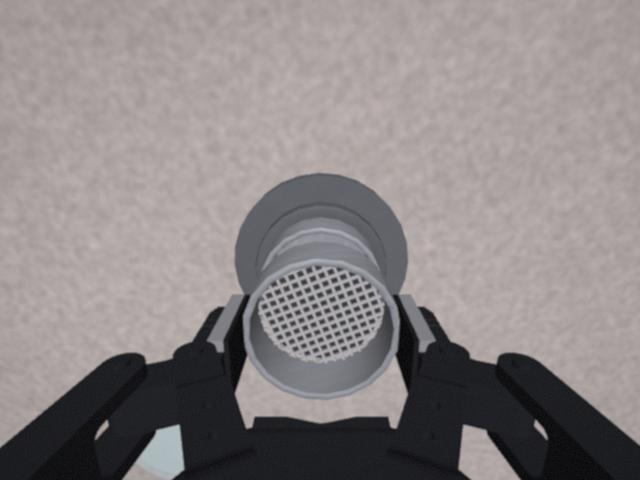

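Aligned to about 0.3 mm. It has to drop 22 mm to seat.

```bash
python3 -m pendant '[[[1,0,0,-0.008,0],[1,0,0,-0.014,0],[1,0,0,-0.018,0],[1,0,0,-0.02,0],[1,0,0,-0.0215,0],[1,0,0,-0.0225,0],[1,0,0,-0.0225,0],[1,0,0,-0.0225,0]]]'
python3 -m pendant '[[[-1,0,0,0,0],[-1,0,0,0,0],[-1,0,0,0,0],[-1,0,0,0,0],[-1,0,0,0,0],[-1,0,0,0.03,0],[-1,0,0,0.06,0],[-1,0,0,0.09,0],[-1,0,0,0.09,0],[-1,0,0,0.09,0]]]'
python3 - <<'E'
from h import *
rims(dict(fine=(632,244,68,0,30),base=(632,244,12,38,50)),0,7,("wrist","side"))
E
```

```text
time_s: 10.85
eef_pos: [631.9, 243.8, 47.2]
ee_rot: [0.0, 1.0, 0.0, -0.0]
force: [-6.6, -1.8, 8.4]
grip_width: 0.679
time_s: 11.85
eef_pos: [632.1, 243.8, 136.0]
ee_rot: [-0.0, 1.0, 0.0, 0.0]
force: [-0.0, 0.1, -0.9]
grip_width: 0.997
wrist fine 1743 [6.327e+02 2.441e+02 2.980e+01 1.000e-01] z 68.5 slope [0.001 0.008]
wrist base 4055 [6.327e+02 2.439e+02 4.980e+01 1.000e-01] z 12.9 slope [ 0.    -0.001]
side fine 165 [6.315e+02 2.437e+02 3.020e+01 4.000e-01] z 68.2 slope [-0.002  0.001]
side base 354 [6.314e+02 2.436e+02 5.060e+01 5.000e-01] z 13.2 slope [0.003 0.011]
```

View pics/wrist7.png

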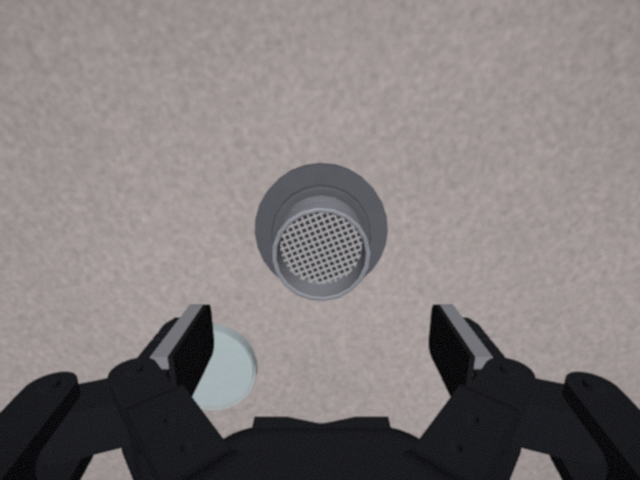

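The fine sieve is seated at (322,255), rim at z 68.5. Next the medium.

```bash
python3 -m pendant '[[[-1,-0.001,-0.02,0,0],[-1,-0.004,-0.055,0,0],[-1,-0.008,-0.095,0,0],[-1,-0.011,-0.135,0,0],[-1,-0.015,-0.175,0,0],[-1,-0.018,-0.215,0,0],[-1,-0.0219,-0.248,0,0],[-1,-0.0219,-0.2617,0,0],[-1,-0.0219,-0.2617,-0.02,0],[-1,-0.0219,-0.2617,-0.055,0],[-1,-0.0219,-0.2617,-0.09,0],[-1,-0.0219,-0.2617,-0.115,0],[-1,-0.0219,-0.2617,-0.1255,0],[-1,-0.0219,-0.2617,-0.1255,0],[-1,-0.0219,-0.2617,-0.1255,0],[-1,-0.0219,-0.2617,-0.1255,0]]]'
python3 - <<'E'
from h import *
rims(dict(med=(610,-18,36,0,30)),0,8)
E
```

```text
time_s: 13.55
eef_pos: [611.0, -17.9, 11.8]
ee_rot: [0.0, 1.0, 0.0, 0.001]
force: [0.8, -0.0, 0.1]
grip_width: 1.002
wrist med 5364 [ 6.109e+02 -1.810e+01  2.990e+01  1.000e-01] z 36.5 slope [0.001 0.012]
```

View pics/wrist8.png

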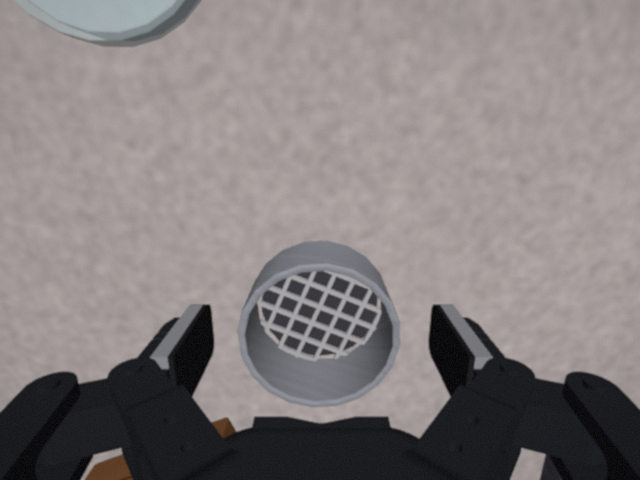

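The medium sieve (7-wire mesh) is centred at (320,335). Closing, lifting, carrying.

```bash
python3 -m pendant '[[[1,0,0,0,0],[1,0,0,0,0],[1,0,0,0,0],[1,0,0,0,0],[1,0,0,0,0],[1,0,0,0,0],[1,0,0,0.01,0],[1,0,0,0.035,0],[1,0,0,0.07,0],[1,0,0,0.1,0],[1,0.001,0.015,0.11,0],[1,0.003,0.045,0.11,0],[1,0.006,0.08,0.11,0],[1,0.01,0.12,0.11,0],[1,0.013,0.16,0.11,0],[1,0.016,0.2,0.11,0],[1,0.02,0.235,0.11,0],[1,0.0219,0.255,0.105,0],[1,0.0219,0.2617,0.095,0],[1,0.0219,0.2617,0.085,0]]]'
python3 -m pendant '[[[1,0,0,-0.003,0],[1,0,0,-0.003,0],[1,0,0,-0.003,0],[1,0,0,-0.003,0]]]'
python3 - <<'E'
from h import *
rims(dict(base=(632,244,12,38,50),med=(632,244,118,0,30),fine=(632,244,68,0,30)),0,9)
E
```

```text
time_s: 15.6
eef_pos: [631.5, 243.8, 93.6]
ee_rot: [0.0, 1.0, 0.0, -0.001]
force: [0.7, -1.9, -1.3]
grip_width: 0.682
time_s: 16.0
eef_pos: [632.4, 243.2, 92.9]
ee_rot: [-0.0, 1.0, -0.0, 0.0]
force: [-0.3, -0.1, -1.1]
grip_width: 0.68
wrist base 5248 [6.328e+02 2.439e+02 4.980e+01 1.000e-01] z 13.0 slope [ 0.001 -0.001]
wrist med 5825 [6.331e+02 2.430e+02 3.010e+01 1.000e-01] z 118.1 slope [0.001 0.011]
wrist fine 1075 [6.327e+02 2.444e+02 2.960e+01 1.000e-01] z 68.7 slope [-0.001 -0.049]
```

View pics/wrist9.png

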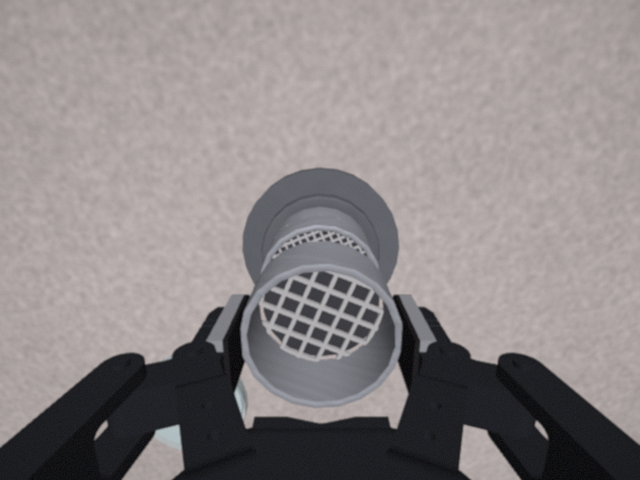

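About 1 mm short in y, partly because the arm is still settling. I correct by 0.5 mm on the way down.

```bash
python3 -m pendant '[[[1,0,0.0005,-0.008,0],[1,0,0.0005,-0.014,0],[1,0,0.0005,-0.018,0],[1,0,0.0005,-0.02,0],[1,0,0.0005,-0.0215,0],[1,0,0.0005,-0.0225,0],[1,0,0.0005,-0.0225,0],[1,0,0.0005,-0.0225,0]]]'
python3 -m pendant '[[[-1,0,0,0,0],[-1,0,0,0,0],[-1,0,0,0,0],[-1,0,0,0,0],[-1,0,0,0,0],[-1,0,0,0.03,0],[-1,0,0,0.06,0],[-1,0,0,0.09,0],[-1,0,0,0.09,0],[-1,0,0,0.09,0]]]'
python3 - <<'E'
from h import *
rims(dict(med=(632,244,96,0,30),base=(632,244,12,38,50)),0,10,("wrist","side"))
E
```

```text
time_s: 16.85
eef_pos: [631.9, 244.3, 71.2]
ee_rot: [0.0, 1.0, 0.0, 0.0]
force: [-5.3, -2.3, 8.6]
grip_width: 0.677
time_s: 17.85
eef_pos: [632.1, 244.3, 159.9]
ee_rot: [-0.0, 1.0, -0.0, 0.0]
force: [0.0, -0.6, -0.1]
grip_width: 1.005
wrist med 1810 [6.327e+02 2.443e+02 2.970e+01 1.000e-01] z 96.5 slope [0.002 0.01 ]
wrist base 3244 [6.327e+02 2.441e+02 4.980e+01 1.000e-01] z 12.9 slope [-0.    -0.001]
side med 176 [631.8 243.7  30.7   0.7] z 96.0 slope [0.002 0.004]
side base 363 [6.313e+02 2.434e+02 5.020e+01 5.000e-01] z 13.1 slope [0.001 0.011]
```

View pics/wrist10.png

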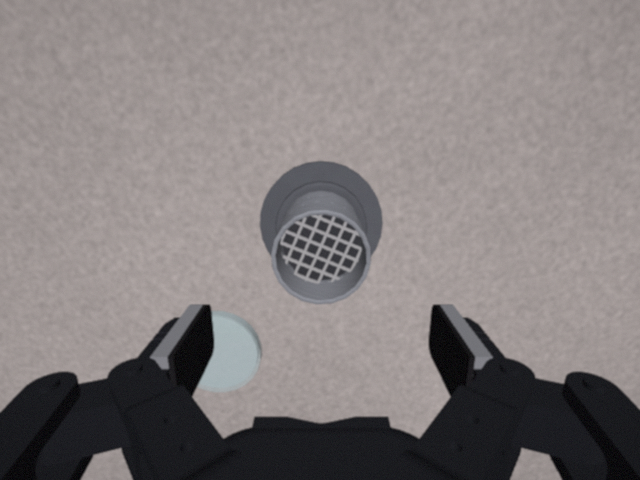

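View pics/side10.png

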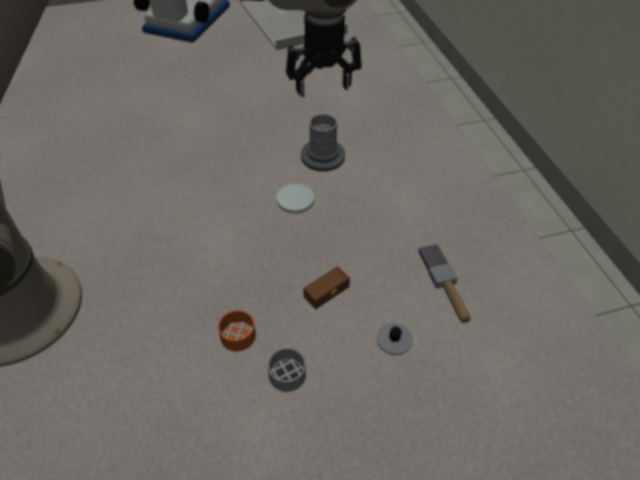

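The stack stands straight at (322,140) in the side view. The coarse sieve is at (287,370) there. Going to it.

```bash
python3 -m pendant '[[[-1,-0.006,-0.015,0,0],[-1,-0.02,-0.05,0,0],[-1,-0.036,-0.09,0,0],[-1,-0.053,-0.13,0,0],[-1,-0.07,-0.17,0,0],[-1,-0.086,-0.21,0,0],[-1,-0.103,-0.25,0,0],[-1,-0.119,-0.29,0,0],[-1,-0.135,-0.33,0,0],[-1,-0.152,-0.37,0,0],[-1,-0.168,-0.41,0,0],[-1,-0.185,-0.45,0,0],[-1,-0.2,-0.485,0,0],[-1,-0.2056,-0.5014,0,0],[-1,-0.2056,-0.5014,-0.02,0],[-1,-0.2056,-0.5014,-0.05,0],[-1,-0.2056,-0.5014,-0.075,0],[-1,-0.2056,-0.5014,-0.085,0],[-1,-0.2056,-0.5014,-0.085,0],[-1,-0.2056,-0.5014,-0.085,0]]]'
python3 - <<'E'
from h import *
rims(dict(coarse=(426.4,-257,42,0,30)),0,11)
E
```

```text
time_s: 19.95
eef_pos: [426.8, -257.4, 75.5]
ee_rot: [0.0, 1.0, 0.0, 0.0]
force: [-0.3, -0.0, -0.0]
grip_width: 1.002
wrist coarse 2483 [ 4.271e+02 -2.574e+02  2.980e+01  1.000e-01] z 42.6 slope [0.001 0.01 ]
```

View pics/wrist11.png

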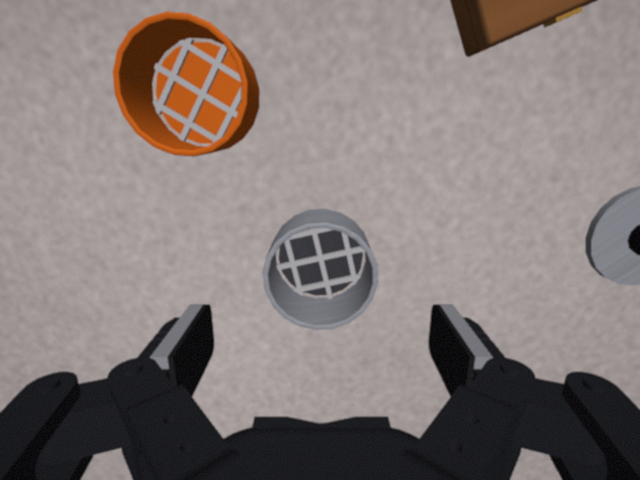

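The grey coarse sieve is centred at (321,275), and the orange decoy is clear at (185,85). Descending, gripping, lifting.

```bash
python3 -m pendant '[[[-1,0,0,-0.025,0],[-1,0,0,-0.048,0],[-1,0,0,-0.0628,0],[-1,0,0,-0.0628,0],[-1,0,0,-0.0628,0],[1,0,0,-0.0628,0],[1,0,0,-0.0628,0],[1,0,0,-0.0628,0],[1,0,0,-0.0628,0],[1,0,0,-0.0628,0],[1,0,0,-0.0628,0],[1,0,0,-0.0528,0],[1,0,0,-0.03,0],[1,0,0,0.0052,0],[1,0,0,0.04,0],[1,0,0,0.0622,0],[1,0,0,0.0622,0],[1,0,0,0.0622,0]]]'
python3 - <<'E'
from h import *
rims(dict(coarse=(426.4,-257,167,0,30)),0,12)
E
```

```text
time_s: 21.8
eef_pos: [426.2, -256.9, 137.0]
ee_rot: [0.0, 1.0, 0.0, 0.0]
force: [-0.3, -0.4, -2.2]
grip_width: 0.685
wrist coarse 5834 [ 4.270e+02 -2.569e+02  3.020e+01  2.000e-01] z 166.2 slope [-0.001  0.008]
```

View pics/wrist12.png

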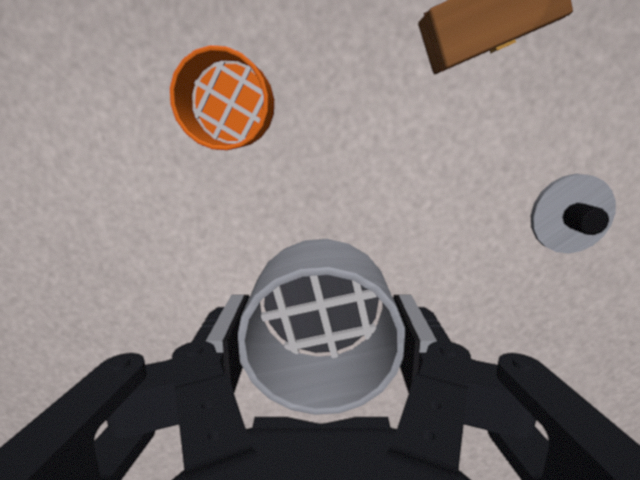

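It is held with the rim centred at (321,340). Carrying it to the stack.

```bash
python3 -m pendant '[[[1,0.005,0.012,0,0],[1,0.016,0.04,0,0],[1,0.033,0.08,0,0],[1,0.049,0.12,0,0],[1,0.066,0.16,0,0],[1,0.082,0.2,0,0],[1,0.098,0.24,0,0],[1,0.115,0.28,0,0],[1,0.131,0.32,0,0],[1,0.148,0.36,0,0],[1,0.164,0.4,0,0],[1,0.181,0.44,0,0],[1,0.195,0.475,0,0],[1,0.203,0.495,0,0],[1,0.2057,0.5014,0,0],[1,0.2057,0.5014,-0.005,0],[1,0.2057,0.5014,-0.012,0],[1,0.2057,0.5014,-0.015,0],[1,0.2057,0.5014,-0.015,0],[1,0.2057,0.5014,-0.015,0]]]'
python3 -m pendant '[[[1,0,0,0,0],[1,0,0,0,0]]]'
python3 - <<'E'
from h import *
rims(dict(base=(632,244,12,38,50),coarse=(632,244,152,0,30),med=(632,244,96,0,30)),0,13)
E
```

```text
time_s: 23.85
eef_pos: [632.2, 243.7, 122.2]
ee_rot: [-0.0, 1.0, -0.0, 0.0]
force: [-0.2, -0.6, -1.0]
grip_width: 0.683
time_s: 24.05
eef_pos: [632.2, 244.2, 122.3]
ee_rot: [-0.0, 1.0, -0.0, 0.0]
force: [0.4, -0.0, -1.0]
grip_width: 0.685
wrist base 4143 [6.327e+02 2.440e+02 4.980e+01 1.000e-01] z 12.9 slope [ 0.    -0.002]
wrist coarse 5925 [6.330e+02 2.442e+02 3.020e+01 2.000e-01] z 151.5 slope [-0.001  0.009]
wrist med 985 [6.326e+02 2.447e+02 2.940e+01 1.000e-01] z 96.7 slope [ 0.    -0.042]
```

View pics/wrist13.png

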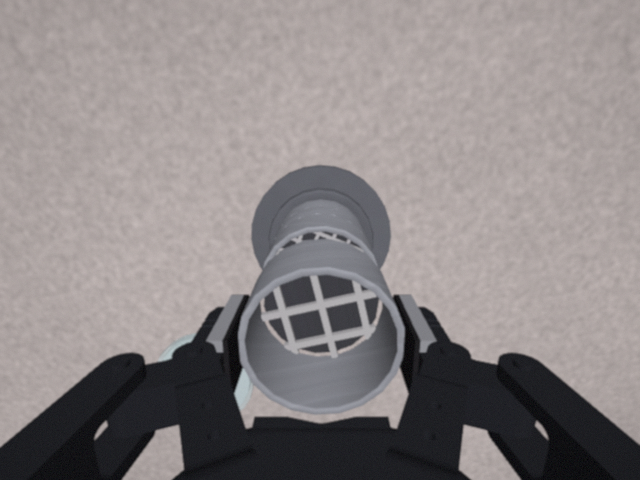

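```bash
python3 -m pendant '[[[1,-0.0002,0,-0.008,0],[1,-0.0002,0,-0.014,0],[1,-0.0002,0,-0.018,0],[1,-0.0002,0,-0.02,0],[1,-0.0002,0,-0.0215,0],[1,-0.0002,0,-0.0223,0],[1,-0.0002,0,-0.0223,0],[1,-0.0002,0,-0.0223,0]]]'
python3 -m pendant '[[[-1,0,0,0,0],[-1,0,0,0,0],[-1,0,0,0,0],[-1,0,0,0,0],[-1,0,0,0,0],[-1,0,0,0.03,0],[-1,0,0,0.06,0],[-1,0,0,0.09,0],[-1,0,0,0.09,0],[-1,0,0,0.09,0]]]'
python3 - <<'E'
from h import *
rims(dict(coarse=(632,244,130,0,30),base=(632,244,12,38,50)),0,14,("wrist","side"))
rims(dict(lid=(613.4,-243.4,13,0,30),knob=(613.4,-243.4,35,0,10)),0,"14b",("side","scene"))
E
```

```text
time_s: 24.9
eef_pos: [631.8, 244.3, 101.3]
ee_rot: [0.0, 1.0, 0.0, 0.0]
force: [-5.1, -1.9, 9.0]
grip_width: 0.682
time_s: 25.9
eef_pos: [632.0, 244.3, 189.8]
ee_rot: [-0.0, 1.0, -0.0, 0.0]
force: [0.7, -0.1, -1.0]
grip_width: 1.001
wrist coarse 1893 [6.326e+02 2.445e+02 2.980e+01 1.000e-01] z 130.6 slope [-0.001  0.009]
wrist base 2664 [6.327e+02 2.441e+02 4.970e+01 1.000e-01] z 13.0 slope [ 0.001 -0.   ]
side coarse 186 [630.9 244.4  30.2   0.7] z 129.7 slope [-0.006  0.002]
side base 353 [631.4 244.6  50.4   0.7] z 13.2 slope [0.005 0.006]
side lid 736 [ 6.132e+02 -2.433e+02  3.010e+01  3.000e-01] z 14.0 slope [0.001 0.001]
side knob 107 [ 6.130e+02 -2.439e+02  9.500e+00  3.000e-01] z 36.0 slope [0.028 0.055]
scene lid 823 [ 6.133e+02 -2.434e+02  3.000e+01  2.000e-01] z 13.1 slope [-0.004 -0.002]
scene knob 115 [ 6.140e+02 -2.431e+02  9.500e+00  2.000e-01] z 34.9 slope [-0.06   0.018]
```

View pics/side14.png

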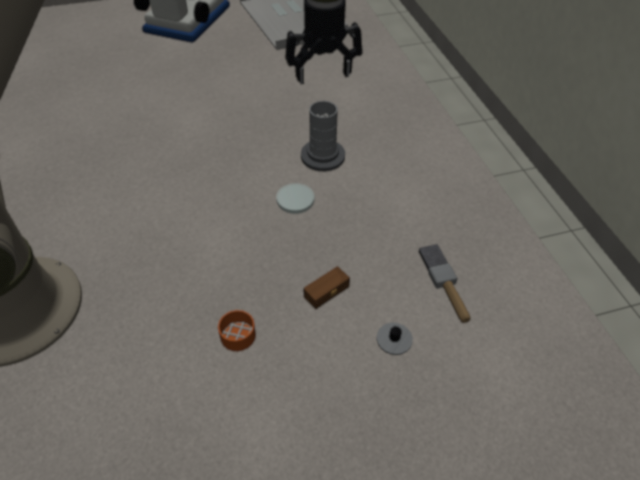

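The coarse sieve is seated, rim at z 130 with under 0.5 mm offset. Now the lid at (395,338) in the side view.

```bash
python3 -m pendant '[[[-1,0,-0.012,0,0],[-1,-0.001,-0.04,0,0],[-1,-0.003,-0.08,0,0],[-1,-0.004,-0.12,0,0],[-1,-0.006,-0.16,0,0],[-1,-0.007,-0.2,0,0],[-1,-0.009,-0.24,0,0],[-1,-0.01,-0.28,0,0],[-1,-0.012,-0.32,0,0],[-1,-0.013,-0.36,0,0],[-1,-0.015,-0.4,0,0],[-1,-0.016,-0.44,0,0],[-0.3,-0.0185,-0.472,0,0],[-0.3,-0.0185,-0.4877,0,0],[-0.3,-0.0185,-0.4877,-0.03,0],[-0.3,-0.0185,-0.4877,-0.07,0],[-0.3,-0.0185,-0.4877,-0.1,0],[-0.3,-0.0185,-0.4877,-0.11,0],[-0.3,-0.0185,-0.4877,-0.11,0],[-0.3,-0.0185,-0.4877,-0.11,0]]]'
python3 - <<'E'
from h import *
rims(dict(lid=(613.4,-243.4,13,0,30),knob=(613.4,-243.4,35,0,10)),0,15)
E
```

```text
time_s: 28.1
eef_pos: [614.2, -243.7, 81.5]
ee_rot: [0.001, 1.0, 0.0, 0.001]
force: [0.2, -0.4, -0.2]
grip_width: 0.651
wrist lid 6061 [ 6.142e+02 -2.438e+02  2.980e+01  1.000e-01] z 14.0 slope [ 0.    -0.004]
wrist knob 971 [ 6.143e+02 -2.435e+02  9.800e+00  1.000e-01] z 35.8 slope [-0.003 -0.059]
```

View pics/wrist15.png

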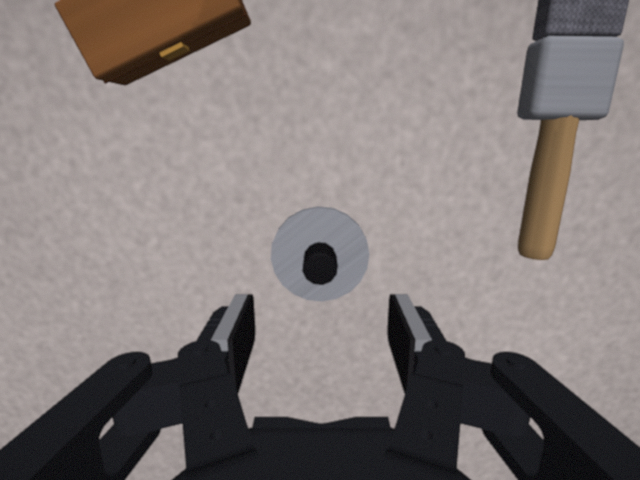

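The lid is centred at (320,253), knob at (320,263), with fingers well clear of the brush. Gripping the knob.

```bash
python3 -m pendant '[[[-0.3,0,0,-0.025,0],[-0.3,0,0,-0.048,0],[-0.3,0,0,-0.0627,0],[-0.3,0,0,-0.0627,0],[-0.3,0,0,-0.0627,0],[1,0,0,-0.0627,0],[1,0,0,-0.0627,0],[1,0,0,-0.0627,0],[1,0,0,-0.0627,0],[1,0,0,-0.0627,0],[1,0,0,-0.0627,0],[1,0,0,-0.0627,0],[1,0,0,-0.0627,0]]]'
python3 -m pendant '[[[1,0,0,0.01,0],[1,0,0,0.04,0],[1,0,0,0.08,0],[1,0,0,0.12,0],[1,0,0,0.145,0],[1,0,0,0.155,0],[1,0,0,0.155,0],[1,0,0,0.155,0]]]'
python3 - <<'E'
from h import *
rims(dict(lid=(613.4,-243.4,168,0,30)),0,16,("wrist","side","scene"))
E
```

```text
time_s: 29.45
eef_pos: [613.8, -243.7, 18.1]
ee_rot: [0.0, 1.0, 0.0, 0.001]
force: [-0.9, 0.6, 5.7]
grip_width: 0.211
time_s: 30.25
eef_pos: [612.9, -243.1, 170.2]
ee_rot: [-0.001, 1.0, -0.0, -0.001]
force: [0.1, -0.1, -1.2]
grip_width: 0.218
wrist lid 6882 [ 6.136e+02 -2.434e+02  3.000e+01  1.000e-01] z 166.1 slope [-0.003 -0.   ]
side lid 574 [ 6.120e+02 -2.433e+02  2.970e+01  2.000e-01] z 166.0 slope [-0.002  0.006]
scene lid 625 [ 6.130e+02 -2.427e+02  2.970e+01  3.000e-01] z 164.9 slope [-0.003 -0.   ]
```

View pics/wrist16.png

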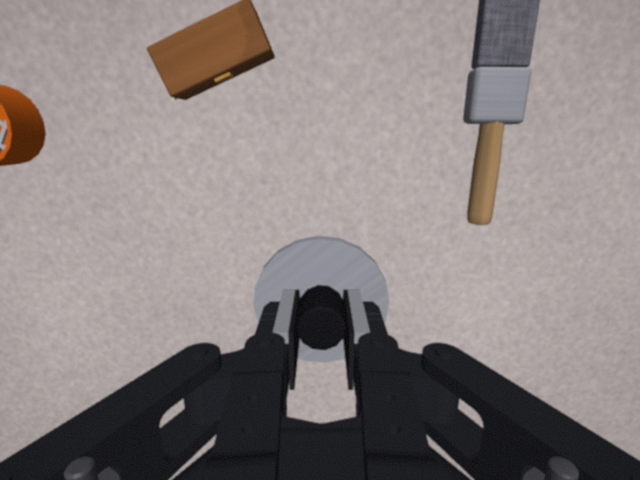

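View pics/side16.png

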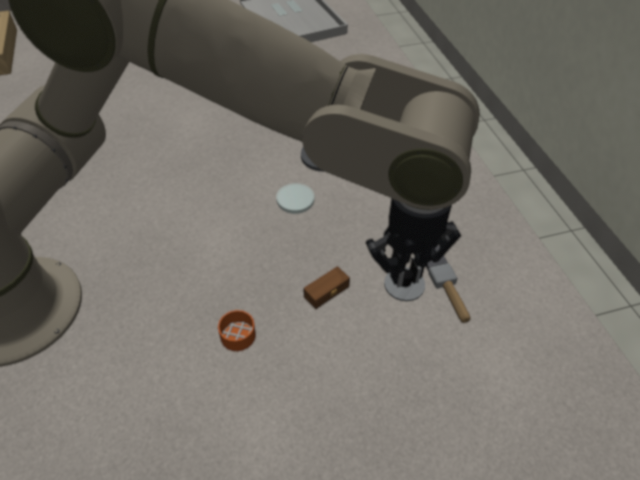

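The lid is held level by the knob, disc at (320,300). Carrying it to the stack.

```bash
python3 -m pendant '[[[1,0,0.01,0,0],[1,0.001,0.035,0,0],[1,0.002,0.07,0,0],[1,0.004,0.11,0,0],[1,0.006,0.15,0,0],[1,0.007,0.19,0,0],[1,0.009,0.23,0,0],[1,0.01,0.27,0,0],[1,0.012,0.31,0,0],[1,0.013,0.35,0,0],[1,0.015,0.39,0,0],[1,0.016,0.43,0,0],[1,0.018,0.46,0,0],[1,0.0186,0.48,0,0],[1,0.0186,0.4877,0,0],[1,0.0186,0.4877,0,0],[1,0.0186,0.4877,-0.005,0],[1,0.0186,0.4877,-0.013,0],[1,0.0186,0.4877,-0.013,0],[1,0.0186,0.4877,-0.013,0]]]'
python3 -m pendant '[[[1,0,0,0,0],[1,0,0,0,0],[1,0,0,0,0]]]'
python3 - <<'E'
from h import *
rims(dict(base=(632,244,12,38,50),lid=(632,244,155,0,30),coarse=(632,244,130,0,30)),0,17,("wrist","side"))
E
```

```text
time_s: 32.4
eef_pos: [632.0, 243.6, 158.6]
ee_rot: [0.0, 1.0, -0.0, -0.0]
force: [-0.2, 1.0, -1.7]
grip_width: 0.214
time_s: 32.7
eef_pos: [632.1, 244.3, 159.2]
ee_rot: [-0.0, 1.0, -0.0, 0.0]
force: [1.0, -1.0, -2.0]
grip_width: 0.215
wrist base 3217 [6.327e+02 2.441e+02 4.980e+01 1.000e-01] z 12.9 slope [ 0.    -0.002]
wrist lid 6925 [6.328e+02 2.441e+02 2.990e+01 1.000e-01] z 155.0 slope [-0.001 -0.005]
wrist coarse 948 [6.326e+02 2.449e+02 2.960e+01 1.000e-01] z 130.7 slope [ 0.001 -0.055]
side base 360 [6.308e+02 2.438e+02 5.010e+01 5.000e-01] z 13.1 slope [0.008 0.015]
side lid 288 [6.310e+02 2.426e+02 2.970e+01 3.000e-01] z 155.2 slope [0.005 0.015]
side coarse 105 [6.304e+02 2.428e+02 2.960e+01 3.000e-01] z 130.1 slope [-0.002 -0.003]
```

View pics/wrist17.png

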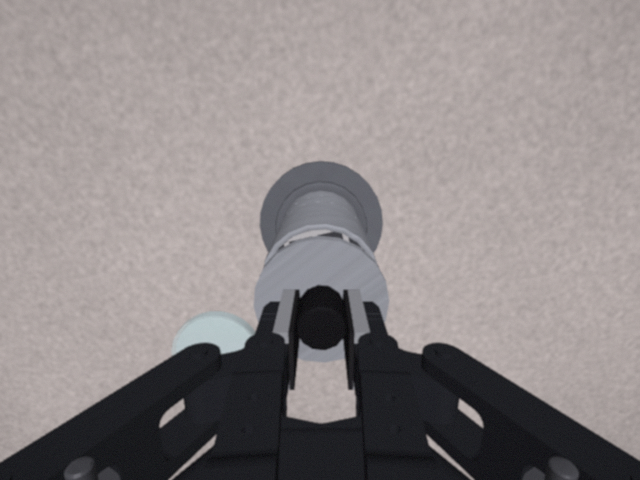

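View pics/side17.png

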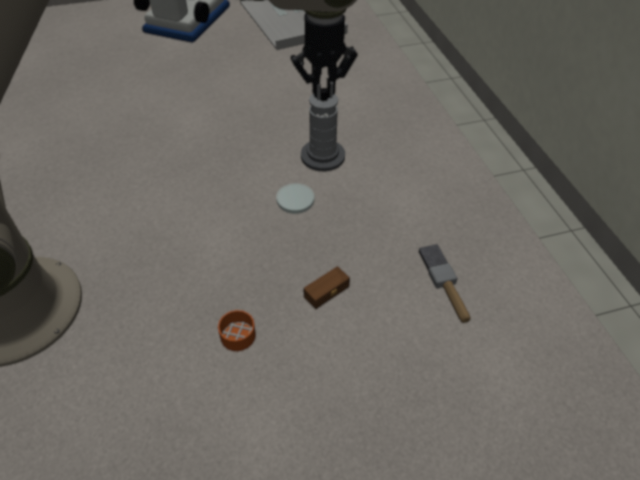

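Aligned within about 0.4 mm. It has 20 mm left to go.

```bash
python3 -m pendant '[[[1,-0.0001,0.0002,-0.007,0],[1,-0.0001,0.0002,-0.012,0],[1,-0.0001,0.0002,-0.016,0],[1,-0.0001,0.0002,-0.018,0],[1,-0.0001,0.0002,-0.0195,0],[1,-0.0001,0.0002,-0.0203,0],[1,-0.0001,0.0002,-0.0203,0],[1,-0.0001,0.0002,-0.0203,0]]]'
```

```text
time_s: 33.6
eef_pos: [632.1, 244.5, 140.0]
ee_rot: [-0.0, 1.0, 0.0, 0.001]
force: [-1.5, -0.6, 5.3]
grip_width: 0.213
```

```bash
python3 -m pendant '[[[-0.2,0,0,0,0],[-0.2,0,0,0,0],[-0.2,0,0,0,0],[-0.2,0,0,0,0],[-0.2,0,0,0.01,0],[-0.2,0,0,0.04,0],[-0.2,0,0,0.07,0],[-0.2,0,0,0.08,0],[-0.2,0,0,0.08,0],[-0.2,0,0,0.08,0],[-0.2,0,0,0.08,0]]]'
python3 - <<'E'
from h import *
rims(dict(base=(632,244,12,38,50),lid=(632,244,135,0,30),knob=(632,244,157,0,10)),0,18,("wrist","side","scene"))
rims(dict(dish=(538.7,123.3,15,0,40)),0,"18b",("scene",))
E
```

```text
time_s: 34.7
eef_pos: [631.4, 244.4, 216.9]
ee_rot: [0.0, 1.0, -0.0, -0.001]
force: [-0.1, 0.1, -0.2]
grip_width: 0.6
wrist base 2290 [6.326e+02 2.442e+02 4.960e+01 1.000e-01] z 13.0 slope [ 0.    -0.001]
wrist lid 5473 [6.330e+02 2.444e+02 2.990e+01 1.000e-01] z 135.9 slope [ 0.001 -0.003]
wrist knob 862 [6.329e+02 2.446e+02 9.700e+00 1.000e-01] z 157.7 slope [ 0.007 -0.066]
side base 368 [6.318e+02 2.435e+02 5.070e+01 5.000e-01] z 12.9 slope [0.002 0.015]
side lid 354 [6.313e+02 2.433e+02 2.990e+01 5.000e-01] z 136.3 slope [0.002 0.019]
side knob 58 [6.310e+02 2.426e+02 9.200e+00 6.000e-01] z 157.9 slope [0.044 0.079]
scene base 535 [6.319e+02 2.438e+02 4.990e+01 3.000e-01] z 11.9 slope [-0.007  0.001]
scene lid 563 [6.320e+02 2.444e+02 2.980e+01 3.000e-01] z 135.0 slope [-0.007  0.007]
scene knob 85 [6.321e+02 2.444e+02 9.900e+00 5.000e-01] z 156.6 slope [-0.048  0.031]
scene dish 999 [5.379e+02 1.235e+02 3.990e+01 4.000e-01] z 15.1 slope [-0.005  0.003]
```

View pics/wrist18.png

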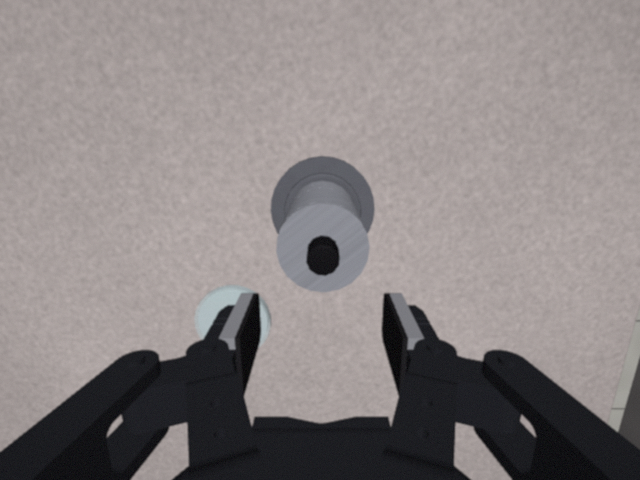

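View pics/scene18.png

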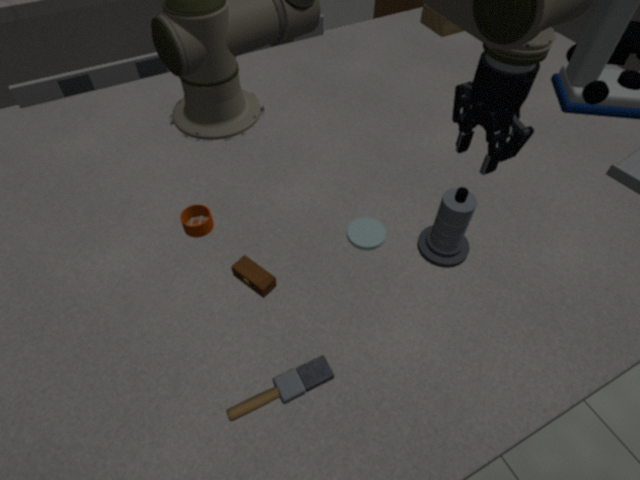

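The finished stack stands straight at (452,225) in the scene view. The lid disc top is at z 135 to 136 (expected 135) and level. The dish, box and brush are at their original pixels, and the gripper is clear of the stack. Handing in.

```bash
python3 -m pendant '[[[-0.2,0,0,0,0],[-0.2,0,0,0,0],[-0.2,0,0,0,0]]]'; python3 -c "
from rig import order; print(order.finish_job())"
```

```text
time_s: 35.2
eef_pos: [631.9, 244.5, 218.7]
ee_rot: [-0.0, 1.0, 0.0, -0.0]
force: [-0.3, 0.2, -0.8]
grip_width: 0.601
the job is handed in; nothing more can be done
None
```

I built the stack on the stand in the order pan, fine, medium, coarse, lid, and handed it in at about 35 s. The hand-in gives no verdict, so the result below rests on my own camera checks.

- **Each seating:** After every release the rim was at the expected height to within about 1 mm. It was also within about 1 mm sideways of the stand axis, and level. In the side view the sideways offsets scattered up to about 1.2 mm.
- **Finished stack:** The lid's disc top measured 135.0 to 136.3 mm across the three cameras (135 expected), within 0.8 mm of the stand axis and with a slope of at most 0.02. All three cameras agree to within their 2 mm calibration.
- **Bystanders:** The dish measured within 1 mm of its start. The slide box and brush I compared only by eye: they are at the same pixels as at the start. I never touched the orange decoy.
- **Robot:** It was clear of the stack, about 80 mm above its release height, when I handed in.

No check failed.

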